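# Hang the spice rack on its two hooks

## Task

Pick up the little wooden spice rack by the grip on its brass top rail and hang the rail in both hooks of the brass stand, from the stand's front. The hooks are clamped at heights that differ, so feel the rail down gently (never more than 16 N on a hook) and, still gripping the rack firmly, press it down for a moment with some 5 to 10 N on each hook to check that both are seated. Only then let go and leave it hanging at rest, with the other things on the counter left alone.

Things in the scene. Friction and masses are not known exactly. Their poses are not given: they have to be found in the camera images.
- rack: Loose wooden spice rack, upright on two end cheeks, 0.45 to 0.75 kg, 274 mm wide (its y), 60 deep (x), 172 tall (z), alike front and back. A 12 mm round brass rail runs along y over x = 0, axis 160 mm up, between the cheeks (inner faces y = +-125 mm). Below: a shelf with four fixed jars, tops 82 mm up; from there to the rail it is open front to back. Origin: centre of underside.
- rack_grip (a point): Middle of the rack's rail, on the rail axis, 160 mm above the rack's underside: centre of a wooden grip block 16 mm thick (rack x), 60 mm long (rack y), 24 mm tall (z) around the rail. Take it from above with the fingers closing along rack x. Axes as the rack's.
- stand: Fixed stand: dark wooden base 20 mm thick (x -50 to +80 mm, y +-150 mm), two brass posts 16 mm thick at x = +55, y = +-100 mm, 283 mm tall, joined by a crossbar under 45 mm high. Front is -x, roughly towards the robot; z up. Origin: on the table under the middle of the hook row. A seated rail lies along y over x = 0.
- hang_line (a point): Point on the stand over its origin, 226 mm above the table: middle of the hang line, halfway up the range of hook heights; axes as the stand's. The rack's shelf hangs below the hooks, so it must come from the front: start with the rail 70 mm or more in front (-x), its axis 262 mm or more up to clear the hook tips, move in along +x, then lower.
- post_left: Left brass post (stand y = +100 mm) with its hook, a bent 8 mm dark wire: 45 degree V, bottom at stand x = 0, front tip at x = -28 mm. The hook is clamped rigidly at a height that is not reported and changes each time: the axis of a rail seated in it is 214 to 238 mm above the table, the tip's top 14 mm above that axis. Origin on the post axis 20 mm above the table; axes as the stand's.
- post_right: Right brass post (stand y = -100 mm) with its hook, made the same; its unreported height is set independently of the left one, so the two may differ by up to 24 mm and the rack then hangs up to 7 degrees out of level, which is all right.
- jar_red: Bystander: small spice jar, red-brown, 42 mm diameter, 60 mm tall, in the middle near the robot. Origin: centre of the underside, as for all bystanders.
- jar_green: Bystander: small spice jar, olive green, 42 mm diameter, 60 mm tall, near the robot on its left.
- mug: Bystander: blue ceramic mug, 80 mm diameter, 90 mm tall, near the robot on its right.
- kettle: Bystander: brass-coloured kettle, 156 mm diameter, 214 mm tall, handle and spout out to 130 mm, beyond the middle of the counter.
- canister: Bystander: white canister with wooden lid, 100 mm diameter, 140 mm tall, on the right.
- spatula: Bystander: spatula with a wooden handle lying flat along y, far left of the middle, behind the work.

How it is judged (in metres and radians):
On the way, in this order (a step that is already met when the one before it is completed fails the run):
1. the rack is lifted clear of the counter in the fingers (height (world z) of rack above 0.03 m and contact force between the fingers and rack above 2 N), for 0.2 s.
2. still gripped firmly, the rail lies in both hooks and loads each with at least 3.5 N for 0.3 s (contact force between rack and post_left above 3.5 N and contact force between rack and post_right above 3.5 N and contact force between the fingers and rack above 12 N and x of rack_grip in the frame of stand between -0.01 and 0.01 m and height (world z) of rack_grip between 0.205 and 0.246 m), for 0.3 s.
At the end, for the whole second after the job is handed in: the rack hangs still (under 30 mm/s), released, its rail in both hooks: each hook carries at least 0.5 N, the middle of the rail is within 8 mm of the stand's hook row in x and 25 mm in y, 209 to 243 mm above the counter, rack within 0.2 rad of upright (contact force between rack and post_left above 0.5 N and contact force between rack and post_right above 0.5 N and x of rack_grip in the frame of stand between -0.008 and 0.008 m and y of rack_grip in the frame of stand between -0.025 and 0.025 m and height (world z) of rack_grip between 0.209 and 0.243 m and angle between rack's own z axis and vertical below 0.2 rad and linear speed of rack below 0.03 m/s); the robot touches nothing.
It fails at once if a hook or post is loaded with more than 16 N by the rack (contact force between rack and post_left above 16 N or contact force between rack and post_right above 16 N).
It fails at once if another thing on the counter is moved by more than 30 mm (distance of any of jar_red, jar_green, mug, kettle, canister, spatula from where it was at the start of the episode above 0.03 m).
It also fails if it takes over 67 s, if anything falls off the work surface, if the arm or the gripper's body presses on something with over 40 N, if the wrist force passes 120 N, or if a joint passes its speed limit or range.

## Robot

A 6-joint arm with a two-finger parallel gripper is mounted at the origin on the work surface. World frame = base frame: x ahead of the robot, y to its left, z up, the work surface at z = 0. Lengths are in mm, angles in rad, forces in N, time in s.
With the tool pointing down it reaches from about 325 to 775 mm from the base axis. Payload 5.5 kg.
Tool frame: the origin (TCP) lies on the centre line of the jaws, within the pads' length; the fingertips stand 11 mm ahead of it and the grasp point (between the pads) lies 8 mm behind it (nose_length is the distance from the TCP to the fingertips, in mm); z points along the fingers, y is the line along which they close (so a half turn about z gives the same grasp; the last joint's range is limited). The gripper opens to 88 mm and grips with 3 to 60 N. Pads are 20 mm wide; open, the fingers measure 115 mm over their backs; the gripper's body (75 mm by 178 mm) begins 61 mm behind the grasp point.
Start: joints at [1.089, 0.091, 1.231, -0, 1.82, -0.057], TCP at [247.289, 546.685, 233.631] pointing down, gripper open.
Joint ranges: [-2.87, 2.87], [-0.86, 2.18], [0.17, 2.46], [-1.51, 4.65], [0.06, 2.69], [-2.65, 2.65]. Speed limits (rad/s): [2.57, 2.57, 3.01, 3.14, 3.14, 3.14].

## Interface

Orientations are given as [roll, pitch, yaw] about the fixed x, y, z axes, in that order (R = Rz(yaw) Ry(pitch) Rx(roll)).
In Python, from station import state, get_image, hand_in, nose_length gives the robot as it stands.
- The arm moves only by the tool carry_out, never from a script. Its argument "series" is a list of rows, each a list of 4 numbers: the shift along the tool's x, y, z in a scale on which 1.0 is 100 cm, then the turn about the tool's z in fractions of the full range, 1 being pi rad. A call has exactly 8 rows; each row is the pose to reach, as a shift and turn from the pose commanded when the call began, along the tool's axes at that moment; what a row does not reach only later rows make up. A row lasts 1/8 s, in which the tool goes at most 62.5 mm and 10.7 degrees, less where a joint would pass 70% of its speed; a pose out of reach is approached as far as the arm can. A shift or turn number past 1, either way, is cut back to 1. A call with a gripper value outside its range is refused whole. "fingers" is the finger opening in cm, from 0 to 8.78, set as the call begins (left out, the last holds). The fingers move at their own pace and stop on an object; "newtons" is the grip in N (left out, the last holds). Time passes only in rows, so rows that repeat a pose let the fingers close, or fill a call up. It gives the time, the measured TCP pose, the force, the opening and the grip force at its end, in the units of the state.
- state(): the state, without advancing time (a new reading comes with each control period).
- get_image(name): name is "scene" or "top"; returns a dict with "img" (420x560x3 uint8, red, green, blue), "depth" (420x560 float32, mm along the optical axis (not along the pixel's ray), 0 where there is no reading), "fx", "fy", "cx", "cy" (pixels), "k1" (the pictures are not rectified: a ray, as slopes to the right and down, at radius r is drawn at 1 + k1 r^2 times it, then the intrinsics apply), "origin" and "attitude" of the camera in the world. Camera axes: x right, y up, looking along -z (the intrinsics and any distortion apply to the point x, -y, -z); pixel columns grow to the right and rows downward; lengths in mm; the calibration is good to about 2 mm. A picture is of the moment at which its call begins.
- hand_in(): hands the job in; it is judged then, once.
The state is a dict: "t": time; "q": joint angles; "joint_velocities": joint speeds; "effort": joint torques, N m; "position": TCP position; "orientation": TCP orientation; "force": force on the tool from outside, world axes, zero at the start; "wrist_torque": the same for the moment, N m; "gripper_width": opening from 0.0 (shut) to 1.0 (fully open); "gripper_force": force on a finger pad.
Only numpy, scipy, OpenCV 4.12 (cv2) and the standard library are available. Lean on these libraries where they do the work, as an engineer would, in place of code of your own. Each camera call takes 0.05 s, during which the arm holds its last target. There are 200 camera calls.

## Working session

There is one attempt and no reset: what is moved stays moved. The work goes in short steps, Python scripts to look and compute and a tool call to move; the robot and the scene stay as the last step left them, time stands still between calls to the robot, and variables do not carry over. Pictures are saved under pics/ and viewed, at most 10 in all, crops included, and the job is handed in when it is done.

Besides the shell and the picture viewer there is one more tool, called after ">>>" by a JSON object that holds its "name" and its "arguments", one argument or row to a line. carry_out: Moves the arm, as the interface text tells. Its arguments: {"type":"object","properties":{"series":{"type":"array"},"fingers":{"type":"number"},"newtons":{"type":"number"}},"required":["series"]}

```bash
mkdir -p pics
cat > h.py <<'E'
import numpy as np,cv2
from station import state,get_image
from scipy.spatial.transform import Rotation as R
def Rm(a):
    a=np.array(a,float)
    return a if a.shape==(3,3) else R.from_euler('xyz',a).as_matrix()
def cloud(d):
    z=d['depth'].astype(float);h,w=z.shape
    v,u=np.mgrid[:h,:w];K=np.array([[d['fx'],0,d['cx']],[0,d['fy'],d['cy']],[0,0,1.]])
    p=cv2.undistortPoints(np.stack([u.ravel(),v.ravel()],1).astype(np.float64)[:,None],K,np.array([d['k1'],0,0,0,0.]))[:,0]
    z=z.ravel();P=np.stack([p[:,0]*z,-p[:,1]*z,-z],1)
    return (P@Rm(d['attitude']).T+np.array(d['origin'])).reshape(h,w,3)
E
python3 - <<'E'
from h import *
s=state();print({k:np.round(v,3) for k,v in s.items()})
for n in('scene','top'):
    d=get_image(n);print(n,{k:d[k] for k in d if k not in('img','depth')},(d['depth']>0).mean())
    cv2.imwrite(f'pics/{n}0.png',d['img'][:,:,::-1]);np.save(n+'.npy',d,allow_pickle=True)
E
```

```text
{'t': np.float64(0.0), 'q': array([ 1.089,  0.092,  1.232,  0.   ,  1.82 , -0.057]), 'joint_velocities': array([ 0.001,  0.002,  0.   , -0.001, -0.   ,  0.001]), 'effort': array([ 0.0000e+00, -4.4645e+01, -4.0644e+01,  7.0000e-02,  3.0000e-02,
       -0.0000e+00]), 'position': array([247.165, 546.423, 232.538]), 'orientation': array([-3.14 , -0.   ,  2.717]), 'force': array([-0.799,  0.495, -0.006]), 'wrist_torque': array([-0.004,  0.018,  0.03 ]), 'gripper_force': np.float64(0.0), 'gripper_width': np.float64(1.004)}
scene {'fx': 479.8905540009511, 'fy': 479.8905540009511, 'cx': 286.06727478814076, 'cy': 209.8895242681449, 'k1': 0.008183387940902448, 'origin': array([1072.87959537,  528.41867807, 1171.02607904]), 'attitude': array([0.6799679, 0.004706 , 2.4494455])} 0.9959183673469387
top {'fx': 384.97265709612105, 'fy': 384.97265709612105, 'cx': 282.9139967666489, 'cy': 204.54990973320253, 'k1': -0.011791626827144333, 'origin': array([ 429.33400787,  -65.80847157, 1091.86106869]), 'attitude': array([ 0.15077172, -0.00642515, -1.54105344])} 0.9959183673469387
```

```bash
ls pics
```

```text
scene0.png
top0.png
```

View pics/scene0.png

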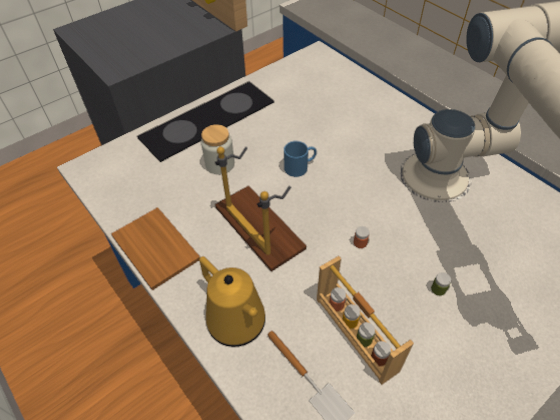

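View pics/top0.png

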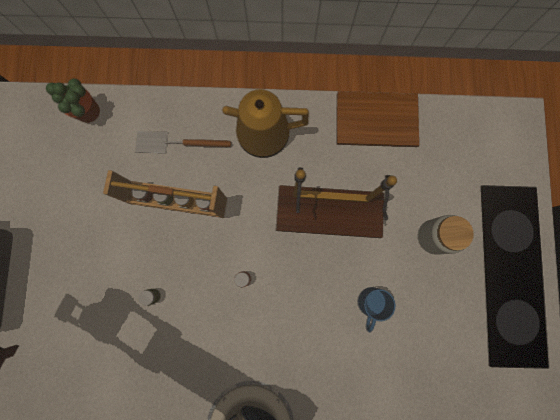

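The scene view shows the rack at px (362,320) with its grip at (364,304), and the stand at (260,225) with post tops at (222,152) and (265,197). In the top view, the rack grip is at (160,190), the stand base spans (278–384, 186–237), and the hooks are near (300,190) and (385,195).

Run:
```python
from h import *
def rect(P):
    r=cv2.minAreaRect(P[:,:2].astype(np.float32));return np.round(r[0],1),np.round(r[1],1),round(r[2],2)
def line(P):
    m=P.mean(0);u=np.linalg.svd(P-m,full_matrices=False)[2][0];return np.round(m,1),np.round(u,3)
boxes={'scene':dict(rack=(300,245,425,390),stand=(205,140,310,275)),'top':dict(rack=(95,165,240,225),stand=(270,160,402,245))}
for n in boxes:
    d=np.load(n+'.npy',allow_pickle=True).item();C=cloud(d);hsv=cv2.cvtColor(d['img'],cv2.COLOR_RGB2HSV)
    def sub(k):
        a,b,c,e=boxes[n][k];return C[b:e,a:c].reshape(-1,3),hsv[b:e,a:c].reshape(-1,3).astype(int)
    P,H=sub('rack');ok=(P[:,2]>145)&(P[:,2]<185)
    print(n,'rack top',ok.sum(),rect(P[ok]),'zmax',np.percentile(P[ok][:,2],[50,90,99]).round(1))
    Q=P[ok];m,u=line(Q);s=(Q-m)@u;mid=abs(s-(s.min()+s.max())/2)
    print(' ends',(m+u*s.min()).round(1),(m+u*s.max()).round(1))
    g=Q[mid<22];print(' mid z',np.percentile(g[:,2],[10,50,90]).round(1),g.mean(0).round(1), 'hsv mid',np.median(H[ok][mid<22],0),'rail',np.median(H[ok][(mid>45)&(mid<100)],0))
    r=Q[(mid>45)&(mid<105)];print(' rail',line(r))
    P,H=sub('stand');b=(P[:,2]>14)&(P[:,2]<26);print(' base',b.sum(),rect(P[b]))
    t=P[:,2]>180;T=P[t];HT=H[t];y=T[:,1]
    for nm,q in(('L',y>np.median(y[[0]])*0+(y.min()+y.max())/2),('R',y<(y.min()+y.max())/2)):
        A=T[q];print(' post',nm,len(A),'top',A[A[:,2]>272].mean(0).round(1),A[:,2].max().round(1))
        hk=A[(A[:,2]<262)];hh=HT[q][A[:,2]<262]
        dk=hh[:,2]<95
        D=hk[dk];o=np.argsort(D[:,0]);print(D[o][::max(1,len(D)//14)].round(0).tolist())
```

```text
scene rack top 1075 (array([599., 231.]), array([275.4,  59.8]), 83.1) zmax [167.  173.3 175.6]
 ends [584.1  94.  166.3] [617.5 367.6 166.1]
 mid z [156.6 171.6 174.2] [601.  231.2 168.7] hsv mid [ 14. 166. 163.] rail [ 19. 174. 185.]
 rail (array([600.8, 240.1, 165. ]), array([ 0.12 ,  0.993, -0.005]))
 base 2749 (array([ 535.1, -245.7]), array([437.5, 347.9]), 56.9)
 post L 54 top [1072.9  528.4 1171. ] 1171.0
[]
 post R 751 top [ 621.9 -192.8  279.1] 287.6
[[538.0, -299.0, 237.0], [555.0, -103.0, 243.0], [567.0, -301.0, 219.0], [583.0, -304.0, 238.0], [597.0, -303.0, 236.0], [611.0, -295.0, 221.0], [617.0, -293.0, 238.0], [621.0, -314.0, 247.0], [623.0, -311.0, 246.0], [625.0, -93.0, 241.0], [627.0, -305.0, 246.0], [630.0, -306.0, 243.0], [632.0, -103.0, 206.0], [635.0, -105.0, 250.0], [643.0, -103.0, 246.0]]
top rack top 947 (array([597., 233.]), array([274.7,  59.9]), 83.25) zmax [167.4 173.5 175.6]
 ends [613.  369.4 166.5] [580.3  96.6 167.3]
 mid z [163.6 171.7 174.1] [596.4 233.2 170.3] hsv mid [ 13. 150. 105.] rail [ 18. 155. 115.]
 rail (array([597.1, 233.4, 165. ]), arra
[... 198 characters left out ...]
1.0, 238.0], [569.0, -99.0, 230.0], [574.0, -104.0, 231.0], [580.0, -103.0, 239.0], [587.0, -98.0, 246.0], [593.0, -102.0, 254.0], [600.0, -102.0, 252.0], [606.0, -98.0, 245.0], [611.0, -106.0, 252.0], [613.0, -95.0, 242.0], [616.0, -94.0, 262.0], [618.0, -90.0, 259.0], [640.0, -101.0, 254.0]]
 post R 319 top [ 613.8 -300.4  279.3] 285.3
[[534.0, -299.0, 238.0], [543.0, -298.0, 233.0], [554.0, -296.0, 223.0], [564.0, -300.0, 217.0], [572.0, -303.0, 225.0], [581.0, -302.0, 238.0], [590.0, -302.0, 238.0], [600.0, -300.0, 236.0], [604.0, -297.0, 249.0], [607.0, -308.0, 249.0], [608.0, -297.0, 194.0], [610.0, -296.0, 181.0], [613.0, -289.0, 227.0], [617.0, -290.0, 242.0], [629.0, -301.0, 241.0]]
```

```bash
cat > go.py <<'E'
# usage: go.py x y z yaw(tool) -> shift (cm) in the tool's axes and turn
import sys
from h import *
t=np.array([float(a) for a in sys.argv[1:4]]);s=state();A=R.from_euler('xyz',s['orientation'])
w=(s['orientation'][2]-float(sys.argv[4])+np.pi)%(2*np.pi)-np.pi
print('shift cm',(A.inv().apply(t-s['position'])/10).round(2),'turn',round(w,3),'| pos',np.round(s['position'],1),'rpy',np.round(s['orientation'],3),'F',np.round(s['force'],2),'M',np.round(s['wrist_torque'],3),'q',np.round(s['q'],2),'t',s['t'])
E
python3 go.py 598 232 215 1.451
python3 - <<'E'
from h import *
# stand base seen by scene camera
d=np.load('scene.npy',allow_pickle=True).item();C=cloud(d)
m=(C[...,2]>14)&(C[...,2]<26)&(C[...,0]<670)&(C[...,0]>490)&(C[...,1]>-365)&(C[...,1]<-35)&(cv2.cvtColor(d['img'],cv2.COLOR_RGB2HSV)[...,2]<130)
m=cv2.morphologyEx(m.astype(np.uint8),cv2.MORPH_OPEN,np.ones((3,3)));n,l,st,_=cv2.connectedComponentsWithStats(m)
print(cv2.minAreaRect(C[l==1+st[1:,4].argmax()][:,:2].astype(np.float32)))
for n in('scene','top'):
    d=np.load(n+'.npy',allow_pickle=True).item();C=cloud(d).reshape(-1,3);v=d['img'].max(2).ravel()
    for y0 in(-100,-300):
        # tip and V bottom
        k=(abs(C[:,1]-y0)<14)&(C[:,0]>525)&(C[:,0]<598)&(C[:,2]>195)&(C[:,2]<270)
        D=C[k];T=D[D[:,0]<D[:,0].min()+6];print(n,y0,len(D),'tip z',T[:,2].max().round(1),'x',D[:,0].min().round(1),'y',np.median(D[:,1]).round(1),[(x,np.median(D[abs(D[:,0]-x)<4][:,2]).round(0)) for x in range(540,596,7)])
E
```

```text
shift cm [-44.92 -14.19   1.79] turn 1.266 | pos [247.2 546.5 232.6] rpy [-3.14  -0.     2.717] F [ 1.38  0.22 -0.09] M [ 0.033 -0.023 -0.043] q [ 1.09  0.09  1.23 -0.    1.82 -0.06] t 0.1
((581.6546020507812, -203.2068634033203), (302.5052490234375, 127.69648742675781), 87.90164184570312)
scene -100 72 tip z 253.1 x 543.0 y -100.7 [(540, np.float64(251.0)), (547, np.float64(247.0)), (554, np.float64(243.0)), (561, np.float64(236.0)), (568, np.float64(231.0)), (575, np.float64(234.0)), (582, np.float64(241.0)), (589, np.float64(249.0))]
scene -300 74 tip z 242.5 x 534.8 y -300.8 [(540, np.float64(234.0)), (547, np.float64(227.0)), (554, np.float64(222.0)), (561, np.float64(216.0)), (568, np.float64(225.0)), (575, np.float64(229.0)), (582, np.float64(234.0)), (589, np.float64(238.0))]
top -100 85 tip z 253.0 x 541.5 y -99.8 [(540, np.float64(251.0)), (547, np.float64(249.0)), (554, np.float64(243.0)), (561, np.float64(236.0)), (568, np.float64(230.0)), (575, np.float64(235.0)), (582, np.float64(242.0)), (589, np.float64(249.0))]
top -300 111 tip z 240.6 x 533.6 y -299.1 [(540, np.float64(235.0)), (547, np.float64(228.0)), (554, np.float64(223.0)), (561, np.float64(216.0)), (568, np.float64(223.0)), (575, np.float64(230.0)), (582, np.float64(237.0)), (589, np.float64(238.0))]
```

The rows are not in the units I measure in: shifts go in shares of 100 cm and turns go in shares of pi rad. I convert before sending: -45 cm / 100 = -0.45, -40 cm / 100 = -0.4, 1.266 rad / 3.1416 = 0.403.

>>> {"name": "carry_out", "arguments": {
  "series": [
    [-0.04, -0.012, 0, 0.0414],
    [-0.1, -0.032, 0, 0.0923],
    [-0.16, -0.05, 0, 0.1464],
    [-0.22, -0.07, 0, 0.2005],
    [-0.28, -0.088, 0, 0.2546],
    [-0.34, -0.107, 0, 0.3088],
    [-0.4, -0.126, 0, 0.3597],
    [-0.45, -0.142, 0.008, 0.403]
  ],
  "fingers": 8.7
}}

```text
t: 1.1
position: [600.3, 230.0, 225.7]
orientation: [3.141, -0.0, 1.445]
force: [0.4, 0.3, 0.2]
gripper_width: 0.989
gripper_force: 0.0
```

```bash
python3 go.py 598 232 152 1.451
```

```text
shift cm [ 0.16 -0.26  7.37] turn -0.006 | pos [600.3 230.  225.7] rpy [ 3.141 -0.     1.445] F [0.43 0.29 0.15] M [-0.074  0.053  0.019] q [ 0.31  0.21  1.12 -0.    1.82  0.44] t 1.1
```

Scaled: 7.35 cm / 100 = 0.0735, 0.16 cm / 100 = 0.0016.

>>> {"name": "carry_out", "arguments": {
  "series": [
    [0.0016, -0.002, 0, 0],
    [0.0016, -0.002, 0.012, 0],
    [0.0016, -0.002, 0.028, 0],
    [0.0016, -0.002, 0.044, 0],
    [0.0016, -0.002, 0.058, 0],
    [0.0016, -0.002, 0.068, 0],
    [0.0016, -0.002, 0.0735, 0],
    [0.0016, -0.002, 0.0735, 0]
  ]
}}

```text
t: 2.1
position: [596.9, 233.6, 151.9]
orientation: [-3.141, 0.0, 1.451]
force: [0.1, -0.3, -0.4]
gripper_width: 0.992
gripper_force: 0.0
```

```bash
python3 go.py 598 232 152 1.451
python3 - <<'E'
from h import *
d=get_image('scene');cv2.imwrite('pics/s1.png',cv2.resize(d['img'][200:400,250:450,::-1],None,fx=3,fy=3))
E
```

```text
shift cm [-0.15  0.13 -0.01] turn -0.0 | pos [596.9 233.6 151.9] rpy [-3.141  0.     1.451] F [ 0.13 -0.32 -0.39] M [-0.016  0.073  0.008] q [ 0.32  0.2   1.25 -0.    1.69  0.44] t 2.1
```

View pics/s1.png

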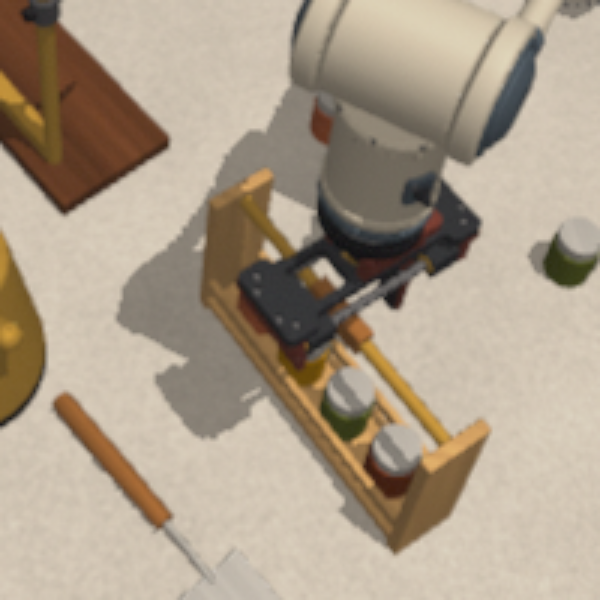

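The fingers straddle the grip block, which shows between them at about (335,305), with the rack standing undisturbed. Closing and lifting.

>>> {"name": "carry_out", "arguments": {
  "series": [
    [0, 0, 0, 0],
    [0, 0, 0, 0],
    [0, 0, 0, 0],
    [0, 0, 0, 0],
    [0, 0, 0, 0],
    [0, 0, 0, 0],
    [0, 0, 0, 0],
    [0, 0, 0, 0]
  ],
  "fingers": 0.6,
  "newtons": 30
}}

```text
t: 3.15
position: [597.0, 233.7, 152.0]
orientation: [-3.141, 0.0, 1.451]
force: [0.5, -0.2, 0.3]
gripper_width: 0.18
gripper_force: 30.0
```

Scaled: -6.2 cm / 100 = -0.062, -5.6 cm / 100 = -0.056.

>>> {"name": "carry_out", "arguments": {
  "series": [
    [0, 0, -0.003, 0],
    [0, 0, -0.01, 0],
    [0, 0, -0.022, 0],
    [0, 0, -0.034, 0],
    [0, 0, -0.046, 0],
    [0, 0, -0.056, 0],
    [0, 0, -0.062, 0],
    [0, 0, -0.062, 0]
  ]
}}

```text
t: 4.15
position: [597.2, 233.8, 214.8]
orientation: [3.141, -0.0, 1.451]
force: [0.8, -0.6, -5.9]
gripper_width: 0.179
gripper_force: 30.0
```

```bash
for i in 1 2 3; do python3 - <<'E'
from h import *
get_image('top')
E
python3 go.py 470 200 275 1.533; done
```

```text
shift cm [ -4.87 -12.21  -6.09] turn -0.082 | pos [597.  233.7 214.1] rpy [-3.142  0.     1.451] F [ 0.11 -0.01 -7.06] M [-0.039  0.038 -0.017] q [0.32 0.2  1.15 0.   1.8  0.44] t 4.2
shift cm [ -4.86 -12.19  -6.13] turn -0.082 | pos [596.8 233.6 213.6] rpy [-3.141  0.     1.451] F [ 0.34  0.09 -6.12] M [-0.06   0.08   0.056] q [ 0.32  0.2   1.15 -0.    1.8   0.44] t 4.25
shift cm [ -4.86 -12.19  -6.15] turn -0.082 | pos [596.8 233.6 213.4] rpy [-3.141e+00  1.000e-03  1.451e+00] F [-1.16 -0.7  -6.14] M [-0.089  0.072 -0.019] q [ 0.32  0.2   1.15 -0.    1.8   0.44] t 4.3
```

Scaled: -12.2 cm / 100 = -0.122, -6.15 cm / 100 = -0.0615, -0.082 rad / 3.1416 = -0.0261.

>>> {"name": "carry_out", "arguments": {
  "series": [
    [-0.004, -0.008, -0.005, 0],
    [-0.012, -0.028, -0.015, -0.0064],
    [-0.021, -0.052, -0.027, -0.0127],
    [-0.03, -0.075, -0.039, -0.0191],
    [-0.04, -0.098, -0.05, -0.0255],
    [-0.046, -0.115, -0.058, -0.0261],
    [-0.0486, -0.121, -0.061, -0.0261],
    [-0.0486, -0.122, -0.0615, -0.0261]
  ]
}}

```text
t: 5.3
position: [469.9, 199.9, 276.0]
orientation: [3.141, -0.0, 1.533]
force: [0.3, -1.1, -6.2]
gripper_width: 0.183
gripper_force: 30.0
```

```bash
python3 go.py 470 -197 275 1.533
```

```text
shift cm [-39.67   1.52   0.09] turn -0.0 | pos [469.9 199.9 276. ] rpy [ 3.141 -0.     1.533] F [ 0.27 -1.07 -6.16] M [-0.061 -0.004 -0.022] q [ 0.34 -0.14  1.38 -0.    1.9   0.37] t 5.3
```

Scaled: -23.5 cm / 100 = -0.235, -20 cm / 100 = -0.2.

>>> {"name": "carry_out", "arguments": {
  "series": [
    [-0.008, 0, 0, 0],
    [-0.03, 0.001, 0, 0],
    [-0.06, 0.002, 0, 0],
    [-0.095, 0.004, 0, 0],
    [-0.13, 0.005, 0, 0],
    [-0.165, 0.006, 0, 0],
    [-0.2, 0.0075, 0, 0],
    [-0.235, 0.009, 0, 0]
  ]
}}

```text
t: 6.3
position: [470.1, -36.9, 274.9]
orientation: [-3.141, 0.0, 1.532]
force: [-0.1, 0.7, -6.0]
gripper_width: 0.179
gripper_force: 30.0
```

>>> {"name": "carry_out", "arguments": {
  "series": [
    [-0.032, 0.0012, 0, 0],
    [-0.062, 0.0024, 0, 0],
    [-0.09, 0.0034, 0, 0],
    [-0.115, 0.0044, 0, 0],
    [-0.136, 0.0052, 0, 0],
    [-0.152, 0.0058, 0, 0],
    [-0.16, 0.0062, 0, 0],
    [-0.162, 0.0062, 0, 0]
  ]
}}

```text
t: 7.3
position: [470.1, -197.5, 275.4]
orientation: [-3.141, -0.0, 1.532]
force: [1.1, 0.0, -6.0]
gripper_width: 0.179
gripper_force: 30.0
```

```bash
python3 go.py 565 -200.5 262 1.533
python3 - <<'E'
from h import *
for n in('scene','top'):
    d=get_image(n);np.save(n+'2.npy',d,allow_pickle=True);C=cloud(d);h=cv2.cvtColor(d['img'],cv2.COLOR_RGB2HSV)
    # brass/wood of the rack top: z band 265..300 in front of the stand
    m=(C[...,2]>262)&(C[...,2]<300)&(C[...,0]>420)&(C[...,0]<525)&(C[...,1]>-350)&(C[...,1]<-50)&(h[...,1]>110)&(h[...,0]<30)
    P=C[m];print(n,len(P))
    for a,b in((-350,-322),(-320,-240),(-160,-80),(-78,-50)):
        k=(P[:,1]>a)&(P[:,1]<b);Q=P[k];print(a,k.sum(),Q.mean(0).round(1) if k.any() else '',np.percentile(Q[:,2],95).round(1) if k.any() else '')
cv2.imwrite('pics/s2.png',np.load('scene2.npy',allow_pickle=True).item()['img'][:,:,::-1])
E
```

```text
shift cm [0.06 9.49 1.34] turn -0.001 | pos [ 470.1 -197.5  275.4] rpy [-3.141 -0.     1.532] F [ 1.09  0.03 -5.95] M [-0.016  0.057 -0.022] q [-0.46 -0.14  1.38  0.    1.9  -0.43] t 7.3
scene 591
-350 87 [ 470.6 -328.3  289.1] 298.4
-320 5 [ 470.4 -247.7  288.1] 290.8
-160 106 [ 475.3 -120.4  288.1] 292.4
-78 232 [480.2 -66.2 284. ] 297.6
top 348
-350 0  
-320 0  
-160 181 [ 472.2 -114.5  289. ] 291.6
-78 161 [474.6 -68.  294.8] 298.0
```

View pics/s2.png

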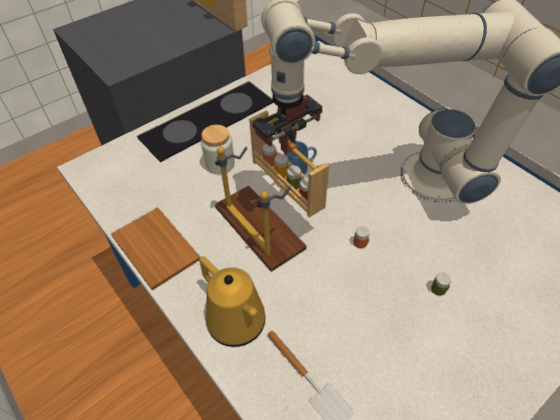

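The rack hangs level in front of the stand at (285,170), and everything else is untouched. Now moving in.

Scaled: 9.5 cm / 100 = 0.095, 0.06 cm / 100 = 0.0006.

>>> {"name": "carry_out", "arguments": {
  "series": [
    [0, 0.006, 0, 0],
    [0.0003, 0.02, 0, 0],
    [0.0005, 0.038, 0, 0],
    [0.0006, 0.056, 0, 0],
    [0.0006, 0.074, 0, 0],
    [0.0006, 0.087, 0, 0],
    [0.0006, 0.094, 0, 0],
    [0.0006, 0.095, 0, 0]
  ]
}}

```text
t: 8.4
position: [565.4, -200.2, 275.3]
orientation: [-3.141, -0.0, 1.533]
force: [-0.3, -0.3, -6.5]
gripper_width: 0.181
gripper_force: 30.0
```

Scaled: 2.9 cm / 100 = 0.029, 2.7 cm / 100 = 0.027.

>>> {"name": "carry_out", "arguments": {
  "series": [
    [0, 0, 0.002, 0],
    [0, 0, 0.006, 0],
    [0, 0, 0.012, 0],
    [0, 0, 0.018, 0],
    [0, 0, 0.023, 0],
    [0, 0, 0.027, 0],
    [0, 0, 0.029, 0],
    [0, 0, 0.029, 0]
  ],
  "newtons": 20
}}

```text
t: 9.4
position: [565.1, -200.3, 246.5]
orientation: [-3.141, -0.0, 1.533]
force: [-0.2, -0.2, -6.1]
gripper_width: 0.181
gripper_force: 20.0
```

```bash
python3 go.py 565 -200.5 240 1.533
python3 - <<'E'
from h import *
F=[];M=[]
for i in range(6):
    d=get_image(['scene','top'][i%2]);s=state();F.append(s['force']);M.append(s['wrist_torque'])
print(np.mean(F,0).round(2),np.mean(M,0).round(3))
for n in('scene','top'):
    d=get_image(n);np.save(n+'3.npy',d,allow_pickle=True);C=cloud(d)
    im=d['img'][:,:,::-1]
    cv2.imwrite('pics/%s3.png'%n,cv2.resize(im[110:270,190:340] if n=='scene' else im[150:260,260:410],None,fx=4,fy=3.7))
E
```

```text
shift cm [-0.03 -0.01  0.65] turn -0.0 | pos [ 565.1 -200.3  246.5] rpy [-3.141 -0.     1.533] F [-0.21 -0.17 -6.13] M [-0.065  0.103  0.016] q [-0.4   0.09  1.21 -0.    1.84 -0.36] t 9.4
[ 0.09 -0.07 -5.83] [-0.054  0.063 -0.001]
```

View pics/scene3.png

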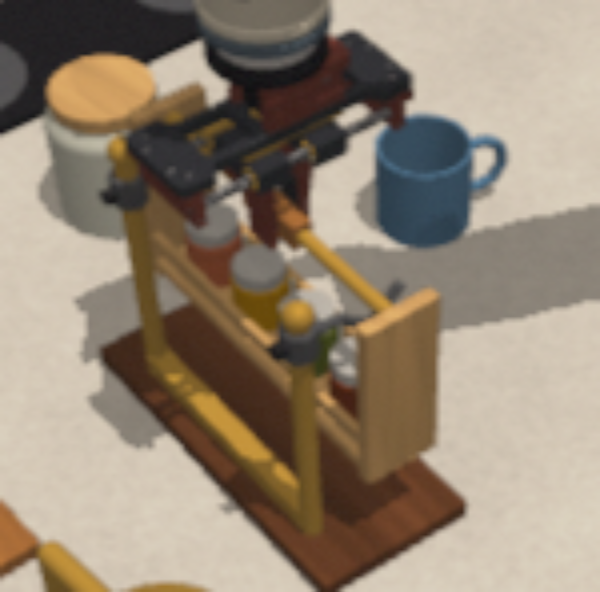

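Scaled: 1.15 cm / 100 = 0.0115, 1.1 cm / 100 = 0.011.

>>> {"name": "carry_out", "arguments": {
  "series": [
    [0, 0, 0.001, 0],
    [0, 0, 0.003, 0],
    [0, 0, 0.005, 0],
    [0, 0, 0.007, 0],
    [0, 0, 0.0085, 0],
    [0, 0, 0.01, 0],
    [0, 0, 0.011, 0],
    [0, 0, 0.0115, 0]
  ]
}}

```text
t: 10.8
position: [565.1, -200.3, 235.1]
orientation: [-3.142, -0.0, 1.533]
force: [-0.8, -0.2, -5.9]
gripper_width: 0.182
gripper_force: 20.0
```

```bash
cat > f.py <<'E'
from h import *
F=[];M=[];Z=[]
for i in range(4):
    get_image('top');s=state();F.append(s['force']);M.append(s['wrist_torque']);Z.append(s['position'])
f=np.mean(F,0);m=np.mean(M,0);tot=f[2]+6.0;dif=(m[0]+0.05)/0.1
print('pos',np.mean(Z,0).round(1),'F',f.round(2),'M',m.round(3),'hooks L,R ~',round((tot+dif)/2,1),round((tot-dif)/2,1),'grip',s['gripper_force'],'yaw',s['orientation'][2],'t',s['t'])
E
python3 f.py
```

```text
pos [ 565.1 -200.3  235.1] F [-0.17 -0.12 -6.28] M [-0.043  0.066 -0.03 ] hooks L,R ~ -0.1 -0.2 grip 19.998677372932434 yaw 1.532774022880623 t 11.0
```

Rail at about 243, no contact yet. Feeling down about 0.5 mm per row.

Scaled: 0.4 cm / 100 = 0.004, 0.05 cm / 100 = 0.0005.

>>> {"name": "carry_out", "arguments": {
  "series": [
    [0, 0, 0.0005, 0],
    [0, 0, 0.001, 0],
    [0, 0, 0.0015, 0],
    [0, 0, 0.002, 0],
    [0, 0, 0.0025, 0],
    [0, 0, 0.003, 0],
    [0, 0, 0.0035, 0],
    [0, 0, 0.004, 0]
  ]
}}

```text
t: 12.0
position: [565.1, -200.3, 231.1]
orientation: [-3.142, -0.0, 1.533]
force: [0.5, -0.9, -5.5]
gripper_width: 0.182
gripper_force: 20.0
```

```bash
python3 f.py
```

```text
pos [ 565.1 -200.3  231.1] F [-0.11 -0.13 -6.  ] M [-0.039  0.056 -0.008] hooks L,R ~ 0.1 -0.1 grip 19.998705089092255 yaw 1.5327609936364097 t 12.2
```

Scaled: 0.2 cm / 100 = 0.002, 0.13 cm / 100 = 0.0013.

>>> {"name": "carry_out", "arguments": {
  "series": [
    [0, 0, 0.0003, 0],
    [0, 0, 0.0006, 0],
    [0, 0, 0.001, 0],
    [0, 0, 0.0013, 0],
    [0, 0, 0.0016, 0],
    [0, 0, 0.002, 0],
    [0, 0, 0.002, 0],
    [0, 0, 0.002, 0]
  ]
}}

```text
t: 13.2
position: [565.1, -200.3, 229.2]
orientation: [3.141, 0.0, 1.533]
force: [-0.2, -0.4, -5.1]
gripper_width: 0.179
gripper_force: 20.0
```

```bash
python3 f.py
```

```text
pos [ 565.1 -200.3  229.2] F [ 0.36 -0.14 -5.44] M [ 0.006  0.046 -0.024] hooks L,R ~ 0.6 0.0 grip 19.999153912067413 yaw 1.5328487124959536 t 13.4
```

Scaled: 0.12 cm / 100 = 0.0012, 0.1 cm / 100 = 0.001.

>>> {"name": "carry_out", "arguments": {
  "series": [
    [0, 0, 0.0002, 0],
    [0, 0, 0.0004, 0],
    [0, 0, 0.0006, 0],
    [0, 0, 0.0008, 0],
    [0, 0, 0.001, 0],
    [0, 0, 0.0012, 0],
    [0, 0, 0.0012, 0],
    [0, 0, 0.0012, 0]
  ]
}}

```text
t: 14.4
position: [565.1, -200.3, 227.9]
orientation: [3.142, 0.0, 1.533]
force: [0.3, 0.0, -4.1]
gripper_width: 0.181
gripper_force: 20.0
```

```bash
python3 f.py
```

```text
pos [ 565.1 -200.3  227.9] F [ 0.4  -0.27 -3.91] M [ 0.072  0.059 -0.02 ] hooks L,R ~ 1.7 0.4 grip 19.9996617436409 yaw 1.5327530937013145 t 14.6
```

>>> {"name": "carry_out", "arguments": {
  "series": [
    [0, 0, 0.0003, 0],
    [0, 0, 0.0006, 0],
    [0, 0, 0.0009, 0],
    [0, 0, 0.0012, 0],
    [0, 0, 0.0015, 0],
    [0, 0, 0.0018, 0],
    [0, 0, 0.002, 0],
    [0, 0, 0.002, 0]
  ]
}}

```text
t: 15.6
position: [565.1, -200.3, 225.9]
orientation: [-3.142, 0.0, 1.533]
force: [-0.9, -2.5, -4.1]
gripper_width: 0.178
gripper_force: 20.0
```

```bash
python3 f.py
```

```text
pos [ 565.1 -200.3  225.9] F [-0.48 -1.65 -3.88] M [-0.025  0.039 -0.013] hooks L,R ~ 1.2 0.9 grip 19.999659955501556 yaw 1.5327153270370064 t 15.8
```

Scaled: 0.2 cm / 100 = 0.002, 0.18 cm / 100 = 0.0018.

>>> {"name": "carry_out", "arguments": {
  "series": [
    [0, 0, 0.0003, 0],
    [0, 0, 0.0006, 0],
    [0, 0, 0.0009, 0],
    [0, 0, 0.0012, 0],
    [0, 0, 0.0015, 0],
    [0, 0, 0.0018, 0],
    [0, 0, 0.002, 0],
    [0, 0, 0.002, 0]
  ]
}}

```text
t: 16.8
position: [565.1, -200.3, 223.9]
orientation: [3.142, 0.0, 1.533]
force: [-0.2, -1.2, -4.0]
gripper_width: 0.181
gripper_force: 20.0
```

```bash
python3 f.py
```

```text
pos [ 565.1 -200.3  223.9] F [ 0.24 -1.56 -3.56] M [-0.078  0.004 -0.027] hooks L,R ~ 1.1 1.4 grip 19.999659061431885 yaw 1.5328036451014468 t 17.0
```

Scaled: 0.12 cm / 100 = 0.0012, 0.1 cm / 100 = 0.001.

>>> {"name": "carry_out", "arguments": {
  "series": [
    [0, 0, 0.0002, 0],
    [0, 0, 0.0004, 0],
    [0, 0, 0.0006, 0],
    [0, 0, 0.0008, 0],
    [0, 0, 0.001, 0],
    [0, 0, 0.0012, 0],
    [0, 0, 0.0012, 0],
    [0, 0, 0.0012, 0]
  ]
}}

```text
t: 18.0
position: [565.1, -200.3, 223.2]
orientation: [3.141, 0.0, 1.533]
force: [-1.6, -1.4, -0.3]
gripper_width: 0.179
gripper_force: 20.0
```

```bash
python3 f.py
```

```text
pos [ 565.1 -200.3  223.1] F [-1.24 -1.32  0.98] M [-0.007  0.221 -0.029] hooks L,R ~ 3.7 3.3 grip 20.000179409980774 yaw 1.5327376171056057 t 18.2
```

Both hooks carry load now, roughly 4.7 N left and 2.2 N right. Pressing gently to about 14 N in total.

Scaled: 0.05 cm / 100 = 0.0005, 0.04 cm / 100 = 0.0004.

>>> {"name": "carry_out", "arguments": {
  "series": [
    [0, 0, 0.0001, 0],
    [0, 0, 0.0002, 0],
    [0, 0, 0.0003, 0],
    [0, 0, 0.0004, 0],
    [0, 0, 0.0005, 0],
    [0, 0, 0.0005, 0],
    [0, 0, 0.0005, 0],
    [0, 0, 0.0005, 0]
  ]
}}

```text
t: 19.2
position: [565.2, -200.3, 222.9]
orientation: [3.141, 0.0, 1.533]
force: [-1.3, -0.7, 5.0]
gripper_width: 0.177
gripper_force: 20.0
```

```bash
sed -i 's/(m\[0\]+0.05)/(m[0]+0.05-0.16*f[1])/' f.py; python3 f.py
```

```text
pos [ 565.2 -200.3  223. ] F [-2.18 -0.74  5.48] M [0.03  0.393 0.001] hooks L,R ~ 6.7 4.7 grip 20.00067114830017 yaw 1.5328011260382328 t 19.4
```

>>> {"name": "carry_out", "arguments": {
  "series": [
    [0, 0, 0.0001, 0],
    [0, 0, 0.0002, 0],
    [0, 0, 0.0003, 0],
    [0, 0, 0.0004, 0],
    [0, 0, 0.0004, 0],
    [0, 0, 0.0004, 0],
    [0, 0, 0.0004, 0],
    [0, 0, 0.0004, 0]
  ]
}}

```text
t: 20.4
position: [565.2, -200.3, 222.9]
orientation: [3.14, 0.001, 1.533]
force: [-2.1, -1.6, 6.4]
gripper_width: 0.18
gripper_force: 20.0
```

```bash
python3 f.py
python3 - <<'E'
from h import *
for n in('scene','top'):
    d=get_image(n);C=cloud(d);h=cv2.cvtColor(d['img'],cv2.COLOR_RGB2HSV)
    m=(C[...,2]>215)&(C[...,2]<262)&(C[...,0]>535)&(C[...,0]<600)&(h[...,1]>110)&(h[...,0]<30)&(h[...,2]>60)
    for a,b in((-350,-322),(-320,-305),(-295,-240),(-160,-108),(-94,-78),(-77,-50)):
        Q=C[m&(C[...,1]>a)&(C[...,1]<b)];print(n,a,len(Q),np.median(Q,0).round(1) if len(Q) else '')
    cv2.imwrite('pics/%s4.png'%n,cv2.resize(d['img'][110:270,190:340,::-1],None,fx=4,fy=3.7) if n=='scene' else d['img'][:,:,::-1])
E
```

```text
pos [ 565.2 -200.3  222.9] F [-2.8  -0.98  6.57] M [ 0.053  0.457 -0.012] hooks L,R ~ 7.6 5.0 grip 20.000821352005005 yaw 1.5327451512964687 t 20.6
scene -350 67 [ 557.2 -329.3  233.2]
scene -320 0 
scene -295 8 [ 565.3 -280.9  231.8]
scene -160 66 [ 569.8 -134.9  240.1]
scene -94 19 [572.2 -87.8 244.2]
scene -77 243 [574.4 -67.5 238.8]
top -350 0 
top -320 6 [ 558.6 -308.1  230.2]
top -295 59 [ 560.6 -282.   230.5]
top -160 69 [ 566.5 -123.3  240.1]
top -94 38 [567.1 -85.1 242.9]
top -77 152 [567.9 -69.8 250.4]
```

View pics/scene4.png

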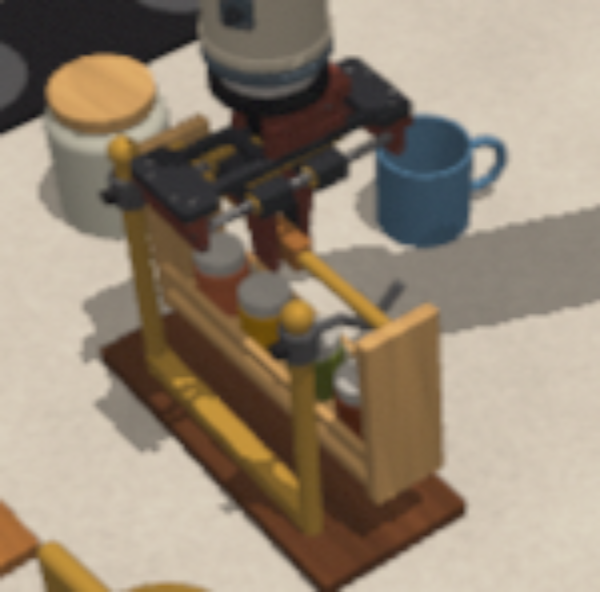

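The rail lies in both V's, left side higher; rail top is about 242 at the left hook and 230 at the right. One slightly firmer press for margin, easing the sideways force.

Scaled: -0.03 cm / 100 = -0.0003, -0.02 cm / 100 = -0.0002.

>>> {"name": "carry_out", "arguments": {
  "series": [
    [0, -0.0001, 0.0001, 0],
    [0, -0.0002, 0.0002, 0],
    [0, -0.0003, 0.0003, 0],
    [0, -0.0003, 0.0003, 0],
    [0, -0.0003, 0.0003, 0],
    [0, -0.0003, 0.0003, 0],
    [0, -0.0003, 0.0003, 0],
    [0, -0.0003, 0.0003, 0]
  ]
}}

```text
t: 21.7
position: [565.1, -200.3, 222.9]
orientation: [3.139, 0.001, 1.533]
force: [-1.8, -0.1, 7.1]
gripper_width: 0.179
gripper_force: 20.0
```

```bash
python3 f.py
```

```text
pos [ 565.1 -200.3  222.9] F [-1.36 -0.84  7.09] M [ 0.018  0.307 -0.035] hooks L,R ~ 7.6 5.5 grip 20.001072585582733 yaw 1.532842549601243 t 21.9
```

Both hooks held 5 to 8 N for over a second. Easing off the press, then releasing.

Scaled: -0.1 cm / 100 = -0.001, -0.08 cm / 100 = -0.0008.

>>> {"name": "carry_out", "arguments": {
  "series": [
    [0, 0, -0.0002, 0],
    [0, 0, -0.0004, 0],
    [0, 0, -0.0006, 0],
    [0, 0, -0.0008, 0],
    [0, 0, -0.001, 0],
    [0, 0, -0.001, 0],
    [0, 0, -0.001, 0],
    [0, 0, -0.001, 0]
  ]
}}

```text
t: 22.9
position: [565.1, -200.3, 222.9]
orientation: [3.141, 0.0, 1.533]
force: [-1.3, -0.8, 4.9]
gripper_width: 0.182
gripper_force: 20.0
```

```bash
python3 f.py
```

```text
pos [ 565.1 -200.3  222.9] F [-0.28 -1.17  4.88] M [-0.052  0.035 -0.027] hooks L,R ~ 6.4 4.5 grip 20.0011083483696 yaw 1.5328295228725461 t 23.1
```

Scaled: -0.05 cm / 100 = -0.0005, -0.04 cm / 100 = -0.0004.

>>> {"name": "carry_out", "arguments": {
  "series": [
    [0, 0, -0.0001, 0],
    [0, 0, -0.0002, 0],
    [0, 0, -0.0003, 0],
    [0, 0, -0.0004, 0],
    [0, 0, -0.0005, 0],
    [0, 0, -0.0005, 0],
    [0, 0, -0.0005, 0],
    [0, 0, -0.0005, 0]
  ]
}}

```text
t: 24.1
position: [565.0, -200.3, 222.9]
orientation: [3.141, 0.0, 1.533]
force: [2.9, -2.3, 2.9]
gripper_width: 0.183
gripper_force: 20.0
```

```bash
python3 f.py
```

```text
pos [ 565.  -200.3  222.9] F [ 4.1  -1.96  2.56] M [-0.191 -0.603 -0.075] hooks L,R ~ 5.1 3.4 grip 20.00092327594757 yaw 1.532878768380411 t 24.3
```

Scaled: 0.04 cm / 100 = 0.0004, 0.03 cm / 100 = 0.0003.

>>> {"name": "carry_out", "arguments": {
  "series": [
    [0, 0.0003, 0, 0],
    [0, 0.0004, 0, 0],
    [0, 0.0004, 0, 0],
    [0, 0.0004, 0, 0],
    [0, 0.0004, 0, 0],
    [0, 0.0004, 0, 0],
    [0, 0.0004, 0, 0],
    [0, 0.0004, 0, 0]
  ],
  "newtons": 6
}}

```text
t: 25.3
position: [565.0, -200.3, 222.9]
orientation: [-3.141, -0.0, 1.533]
force: [-0.0, -2.4, 2.5]
gripper_width: 0.179
gripper_force: 6.0
```

>>> {"name": "carry_out", "arguments": {
  "series": [
    [0, 0, 0, 0],
    [0, 0, 0, 0],
    [0, 0, 0, 0],
    [0, 0, 0, 0],
    [0, 0, 0, 0],
    [0, 0, 0, 0],
    [0, 0, 0, 0],
    [0, 0, 0, 0]
  ],
  "fingers": 5
}}

```text
t: 26.3
position: [565.2, -200.3, 223.1]
orientation: [3.142, 0.0, 1.533]
force: [0.2, 0.6, 0.6]
gripper_width: 0.571
gripper_force: 0.0
```

```bash
python3 f.py
```

```text
pos [ 565.2 -200.3  223.1] F [-0.35 -0.15 -0.14] M [-0.055  0.046 -0.006] hooks L,R ~ 3.0 2.8 grip 0.0 yaw 1.5328236238004849 t 26.5
```

Released with no tool force. Raising the gripper straight up.

Scaled: -10 cm / 100 = -0.1, -9.5 cm / 100 = -0.095.

>>> {"name": "carry_out", "arguments": {
  "series": [
    [0, 0, -0.003, 0],
    [0, 0, -0.01, 0],
    [0, 0, -0.022, 0],
    [0, 0, -0.04, 0],
    [0, 0, -0.06, 0],
    [0, 0, -0.08, 0],
    [0, 0, -0.095, 0],
    [0, 0, -0.1, 0]
  ]
}}

```text
t: 27.5
position: [565.4, -200.4, 324.7]
orientation: [3.14, 0.001, 1.533]
force: [-0.2, -0.6, -0.3]
gripper_width: 0.568
gripper_force: 0.0
```

Scaled: -15 cm / 100 = -0.15, -14 cm / 100 = -0.14.

>>> {"name": "carry_out", "arguments": {
  "series": [
    [0, -0.01, 0, 0],
    [0, -0.03, 0, 0],
    [0, -0.06, 0, 0],
    [0, -0.09, 0, 0],
    [0, -0.12, 0, 0],
    [0, -0.14, 0, 0],
    [0, -0.15, 0, 0],
    [0, -0.15, 0, 0]
  ]
}}

```text
t: 28.5
position: [414.9, -194.6, 322.9]
orientation: [3.141, 0.0, 1.532]
force: [0.1, -0.2, -0.1]
gripper_width: 0.568
gripper_force: 0.0
```

Run:
```python
from h import *
for k in range(2):
  for n in('scene','top'):
    d=get_image(n);C=cloud(d);h=cv2.cvtColor(d['img'],cv2.COLOR_RGB2HSV)
    m=(C[...,2]>215)&(C[...,2]<262)&(C[...,0]>535)&(C[...,0]<600)&(h[...,1]>110)&(h[...,0]<30)&(h[...,2]>60)
    for a,b in((-320,-305),(-295,-235),(-225,-175),(-165,-108),(-94,-80)):
        Q=C[m&(C[...,1]>a)&(C[...,1]<b)];print(n,a,len(Q),np.median(Q,0).round(1) if len(Q) else '')
    if n=='scene': cv2.imwrite('pics/s5.png',cv2.resize(d['img'][110:270,190:340,::-1],None,fx=4,fy=3.7))
```

```text
scene -320 18 [ 561.8 -313.3  229.6]
scene -295 58 [ 565.1 -266.2  232.6]
scene -225 123 [ 570.2 -199.8  241.3]
scene -165 73 [ 569.6 -137.4  239.6]
scene -94 14 [573.2 -88.6 244.9]
top -320 35 [ 558.2 -312.4  228.6]
top -295 137 [ 560.7 -264.8  231.1]
top -225 159 [ 563.7 -199.8  242.4]
top -165 131 [ 565.6 -136.8  239.6]
top -94 33 [567.2 -85.3 242.2]
scene -320 15 [ 560.8 -311.   229.3]
scene -295 58 [ 565.  -266.8  231.6]
scene -225 124 [ 570.3 -199.   241.9]
scene -165 71 [ 569.8 -137.8  240.4]
scene -94 14 [573.5 -89.8 243.9]
top -320 35 [ 558.  -312.7  228.4]
top -295 138 [ 560.8 -264.9  231.3]
top -225 157 [ 563.7 -199.5  242.5]
top -165 131 [ 565.8 -136.9  239.5]
top -94 33 [567.  -85.3 242.6]
```

View pics/s5.png

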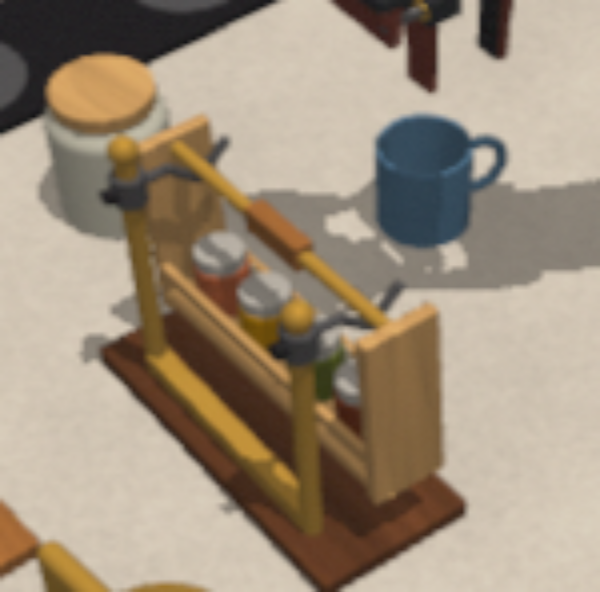

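The rack hangs freely and still from both hooks, at (210,160) and (385,305), and the gripper is clear. Handing in.

```bash
python3 -c "
from station import hand_in
print(hand_in())"
```

```text
the job is handed in; nothing more can be done
None
```

The rack hangs at rest with its rail in both hooks, released after a hold of over a second that I estimate put about 5–8 N on each hook, and the job is handed in; no verdict was shown.

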